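# Seat a V-block on the magnetic chuck and switch the magnet fully on

### The arm

A 6-joint arm with a two-finger parallel gripper is mounted at the origin on a cart in front of the work surface, level with it; the furniture and walls round the work are solid. World frame = base frame: x ahead of the robot, y to its left, z up, the work surface at z = 0. Lengths are in m, angles in rad, forces in N, time in s.
With the tool pointing down it reaches from about 0.2 to 0.875 m from the base axis. Payload 3.4 kg.
Tool frame: the origin (TCP) lies at the very end of the fingers, on their centre line; the grasp point (between the pads) lies 19 mm behind it; x points along the fingers, y is the direction in which the jaws open and shut, and the axes are right-handed (so a half turn about x gives the same grasp; the last joint's range is limited). The gripper opens to 94 mm and grips with 3 to 60 N. Pads are 16 mm wide; open, the fingers measure 119 mm over their backs; the gripper's body (75 mm by 177 mm) begins 78 mm behind the grasp point.
Start: joints at [-1.278, 0.276, 1.505, -0, 1.361, -0.121], TCP at [0.231, -0.527, 0.205] pointing down, gripper open.
Joint ranges: [-2.89, 2.89], [-0.75, 2.08], [0.22, 2.7], [-1.18, 4.32], [0.11, 2.71], [-2.7, 2.7]. Speed limits (rad/s): [2.57, 2.57, 3.14, 3.14, 3.14, 3.14].

### API

Orientations are given as a rotation vector (axis times angle).
In Python, from workcell import r, imaging gives the robot as it stands.
- The arm moves only by the tool servo_tool, never from a script. Its argument "commands" is text: rows parted by semicolons, each of 7 numbers parted by spaces: the turn, a rotation vector about the tool's x, y, z in degrees, then the shift along the tool's x, y, z in m, then the opening in per cent of the stroke, from 0 (shut) to 100 (fully open). A call has 1 to 8 rows; each row shifts and turns the commanded pose from where the row before left it, along the tool's axes as they then stand; what a row does not reach is not made up. A row lasts 1/8 s, in which the tool goes at most 62.5 mm and 10.7 degrees, less where a joint would pass 70% of its speed; a pose out of reach is approached as far as the arm can. A call is refused whole if a number of a shift passes 0.0625 or a number of a turn 10.7, either way. A call with a gripper value outside its range is refused whole. The fingers move at their own pace and stop on an object; "newtons" is the grip in N (left out, the last holds). Time passes only in rows, so rows that do not move let the fingers close. It gives the time, the measured TCP pose, the force and the opening at its end, in the units of the state.
- r.get_state(): the state, without advancing time (a new reading comes with each control period).
- imaging.capture(name): name is "scene" or "top" or "wrist"; returns a dict with "frame" (420x560x3 uint8, red, green, blue), "depth" (420x560 float32, m along the optical axis (not along the pixel's ray), 0 where there is no reading), "fx", "fy", "cx", "cy" (pixels), "pose" (4x4, takes a point from camera to world coordinates). Camera axes: x right, y down, z forward; pixel columns grow to the right and rows downward; lengths in m; the calibration is good to about 2 mm. A picture is of the moment at which its call begins.
- r.sign_off(): hands the job in, once; it reports no verdict.
Trained networks look in the newest picture that a camera, given by its name, has taken for a name from the list of things; names that differ only in an ending like _2 or _b are one class to them, and where a whole thing is asked for, a point or a joint stands for the part that bears it (a point fixed in the world has none). Each returns a list of dicts, best first, with "score" (0 to 1); they miss things now and then, are a little off and sometimes report something else, mostly with a low value. They report only what shows in the picture. A call takes as long as a camera call. They do not tell look-alikes from the thing itself.
- imaging.spot_in(camera, label): "at" ([x, y, z] in m, in world coordinates, good to about 4 mm: the middle of the surface that is visible of it).
- imaging.silhouettes(camera, label): "region" (420x560 bool, what is visible of it).
- imaging.tip_of(camera, label): "at" ([x, y, z] in m, in world coordinates, good to about 4 mm: a listed point, or the origin of a listed thing).
The state is a dict: "time": time; "joints": joint angles; "qvel": joint speeds; "joint_efforts": joint torques, N m; "ee_pos": TCP position; "tcp_rot": TCP orientation; "ft_force": force on the tool from outside, world axes, zero at the start; "moment": the same for the moment, N m; "grip_width": opening from 0.0 (shut) to 1.0 (fully open).
Only numpy, scipy, OpenCV 4.12 (cv2) and the standard library are available. Lean on these libraries where they do the work, as an engineer would, in place of code of your own. Each camera call takes 0.05 s, during which the arm holds its last target. There are 200 camera calls.

### The job

On the magnetic chuck, push the V-block back with the fingertips until its side lies flush along the raised fence. Only then push the chuck's lever from off, past its first click, all the way to its far stop, so the magnet is fully on with the V-block still flush. Just push: pick nothing up, and leave the other things on the bench as they are.

Things in the scene. Friction and masses are not known exactly. Their poses are not given: they have to be found in the camera images.
- chuck: Magnetic chuck, fixed to the bench (its pull is not simulated): low grey block, steel top plate with thin brass strips, 100 mm (x) by 160 mm (y), top 48 mm above the bench. Origin: centre of its underside; z up, x away from the robot to the fence, y left along its length; yaw varies. The near edge is open. The lever is on the -y end, beside a notched quadrant plate at y = -80 to -86 mm, 88 mm high.
- fence (a point): Middle of the inner face of the dark steel fence at the level of the top plate (chuck x = +42, y = 0, z = 48 mm). The fence is 8 mm thick, runs along the whole far long edge of the chuck and stands 10 mm above the top plate.
- v_block: The work: loose steel V-block on the chuck's top plate, 60 mm (its x, along the groove) by 50 mm (its y) by 40 mm high; the side walls are flat and upright. 0.4 to 0.8 kg; 4 to 10 N slides it if pushed in its lower half. Origin: centre of its underside; z up. At the start its x axis is within 0.25 rad of chuck +y and its origin at chuck x = -18 to +2 mm. Flush: origin at chuck x = +17 mm, x axis along chuck y.
- lever (a joint): Lever angle in rad, about an axis along chuck y. 0 = off: leans 0.55 rad to the near side (chuck -x). 0.55 = first click: upright, held by a sprung detent (0.5 to 0.6). 1.1 = hard stop, fully on: leans 0.55 rad to the far side (+x). Sprung bumps peak at 0.27 and 0.83; let go, it springs away from them. A level push by the knob takes about 11 N over the first, 5 N over the second.
- lever_knob (a point): Centre of the black ball knob, 22 mm across, at the top of the lever; it is 95 mm from the pivot, on a steel rod 10 mm thick. It is 111 mm above the bench at off and fully on, 125 mm when upright, and travels 99 mm along chuck x in all, in the plane chuck y = -101 mm.
- lever_pivot (a point): Pivot of the lever: chuck x = 0, y = -101 mm, 30 mm above the bench. Fixed to the chuck.
- gauge_block: Steel gauge block with round holes, 26 x 76 x 51 mm high, on the bench to the left of the chuck; loose bystander. Origin: centre of its underside.
- base_disc: Dark steel disc, 57 mm across, 8 mm thick, flat on the bench left of the chuck; loose bystander. Origin: centre of its underside.
- ring_gauge: Steel ring gauge, 60 mm across, 18 mm high, flat on the bench in front of the chuck; loose bystander. Origin: centre of its underside.
- hex_key: Hex key, 26 x 79 x 7 mm, lying on the bench in front of the lever; loose bystander. Origin: centre of its underside.
- oil_can: Small red oil can with a bent spout, 63 x 92 x 148 mm high, standing fast on the bench to the right of the chuck; an obstacle. Origin: centre of its underside.
- cap_screw: Black cap screw, 16 x 40 x 16 mm, lying on the bench in front of the chuck; loose bystander. Origin: centre of its underside.
Not all that is in view belongs to the job. There is more than one size of the v_block; the one meant has the size given above.

How it is judged:
By the outcome, as a careful person would: the job done as asked, in the order asked, and still so for the second after the job is handed in, with the robot touching nothing.
It also fails if it takes over 58 s, if anything falls off the work surface, if the arm or the gripper's body presses on something with over 40 N, if the wrist force passes 120 N, or if a joint passes its speed limit or range.

## Working session

There is one attempt and no reset: what is moved stays moved. The work goes in short steps, Python scripts to look and compute and a tool call to move; the robot and the scene stay as the last step left them, time stands still between calls to the robot, and variables do not carry over. Pictures are saved under pics/ and viewed, about 8 in all and at most 12, crops included, and the job is handed in when it is done.

Besides the shell and the picture viewer there is one more tool, called after ">>>" as name(argument=value, ...) on one line, values as JSON. servo_tool: Moves the arm, as the interface text tells. Its arguments: {"type":"object","properties":{"commands":{"type":"string"},"newtons":{"type":"number"}},"required":["commands"]}

```bash
ls; mkdir -p pics; python3 - <<'E'
from workcell import r, imaging
import cv2,numpy as np
s=r.get_state();print({k:np.round(v,3) for k,v in s.items()})
ims=[]
for n in("scene","top"):
    c=imaging.capture(n);cv2.imwrite(f"pics/{n}0.png",c["frame"][:,:,::-1]);np.savez(f"{n}0.npz",**c)
    print(n,np.round(c["pose"],3).tolist(),c["fx"])
    for l in("chuck","fence","v_block","lever_knob","lever_pivot","gauge_block","oil_can","hex_key","ring_gauge","cap_screw","base_disc"):
        print(l,[(np.round(d["at"],3).tolist(),round(d["score"],2)) for d in imaging.tip_of(n,l)][:3])
E
```

```text
pics
{'time': np.float64(0.0), 'joints': array([-1.278,  0.277,  1.506, -0.   ,  1.361, -0.121]), 'qvel': array([ 0.   , -0.   , -0.002, -0.001, -0.   ,  0.   ]), 'joint_efforts': array([-0.0000e+00, -4.0458e+01, -2.3723e+01,  7.0000e-02,  3.4000e-02,
       -0.0000e+00]), 'ee_pos': array([ 0.231, -0.526,  0.205]), 'tcp_rot': array([ 1.994,  0.42 , -1.994]), 'ft_force': array([-0.9  ,  0.103, -0.525]), 'moment': array([-0.016, -0.005, -0.02 ]), 'grip_width': np.float64(1.004)}
scene [[0.755, -0.311, 0.578, -0.114], [-0.656, -0.334, 0.677, -0.945], [-0.018, -0.89, -0.456, 0.584], [0.0, 0.0, 0.0, 1.0]] 475.91180398308455
chuck [([0.492, -0.215, -0.002], 0.77)]
fence [([0.537, -0.209, 0.053], 0.84)]
v_block [([0.477, -0.212, 0.044], 0.89)]
lever_knob []
lever_pivot [([0.519, -0.316, 0.039], 0.84)]
gauge_block [([0.404, 0.026, -0.002], 0.71)]
oil_can [([0.579, -0.448, 0.001], 0.73), ([0.405, 0.024, -0.001], 0.68)]
hex_key [([0.41, -0.366, -0.003], 0.75)]
ring_gauge [([0.365, -0.222, 0.002], 0.57)]
cap_screw [([0.398, -0.296, 0.003], 0.51)]
base_disc [([0.426, -0.077, -0.0], 0.82)]
top [[-0.03, -0.997, 0.068, 0.439], [-0.999, 0.032, 0.027, -0.204], [-0.029, -0.068, -0.997, 1.163], [0.0, 0.0, 0.0, 1.0]] 445.014226597442
chuck [([0.494, -0.219, -0.0], 0.79)]
fence [([0.532, -0.2, 0.045], 0.87), ([0.4, -0.3, 0.005], 0.41)]
v_block [([0.48, -0.212, 0.051], 0.87), ([0.68, -0.18, 0.001], 0.83)]
lever_knob [([0.491, -0.219, 0.002], 0.26)]
lever_pivot [([0.515, -0.312, 0.031], 0.7)]
gauge_block [([0.406, 0.024, -0.001], 0.71)]
oil_can [([0.59, -0.448, 0.001], 0.67), ([0.477, -0.329, 0.112], 0.48)]
hex_key [([0.413, -0.364, 0.001], 0.56)]
ring_gauge [([0.368, -0.226, 0.002], 0.82), ([0.411, -0.364, 0.0], 0.61)]
cap_screw [([0.396, -0.296, 0.005], 0.41)]
base_disc [([0.427, -0.079, -0.001], 0.84)]
```

```bash
python3 - <<'E'
import cv2
a=cv2.imread("pics/top0.png")[100:340,130:430];cv2.imwrite("pics/top0c.png",cv2.resize(a,(750,600),interpolation=cv2.INTER_CUBIC))
E
```

```text
(no output)
```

View pics/scene0.png

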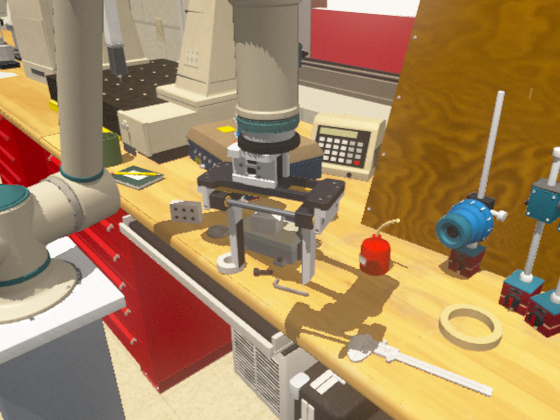

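View pics/top0c.png

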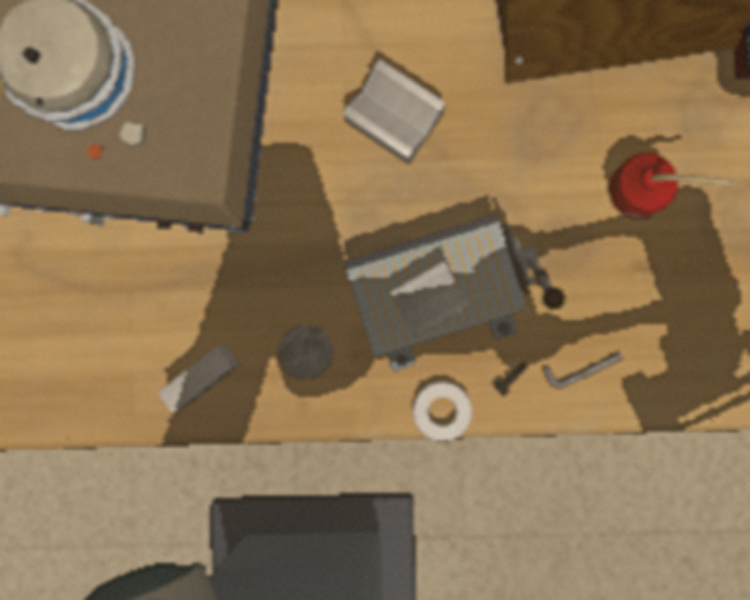

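The scene view shows the arm above the chuck. In the top crop, the chuck runs from (348,265) to (527,310) and the fence is its upper edge, (348,265) to (497,215). The V-block on it is at about (430,290), with the knob at (553,297), the can at (645,185) and the ring at (442,410). The loose V-block at (395,105) is the look-alike. Next I fit the poses from depth.

```bash
cat > h.py <<'E'
import numpy as np,cv2
from workcell import r,imaging
def cloud(c):
    d=c["depth"];v,u=np.mgrid[:d.shape[0],:d.shape[1]]
    P=np.stack([(u-c["cx"])/c["fx"]*d,(v-c["cy"])/c["fy"]*d,d],-1)@c["pose"][:3,:3].T+c["pose"][:3,3]
    P[d==0]=np.nan;return P
def rect(Q):
    return cv2.minAreaRect((Q[:,:2]*1000).astype(np.float32))
E
python3 - <<'E'
from h import *
from scipy.ndimage import label
c=dict(np.load("top0.npz"));P=cloud(c)
box=(abs(P[...,0]-.49)<.12)&(abs(P[...,1]+.22)<.15)
z=P[...,2]
print(np.histogram(z[box],bins=np.arange(-.01,.14,.005)))
def big(m):
    l,n=label(m);k=np.argmax(np.bincount(l.ravel())[1:])+1;return P[l==k]
for lo,hi in((.035,.1),(.04,.052),(.053,.064),(.08,.096)):
    Q=big(box&(z>lo)&(z<hi));print(lo,hi,len(Q),Q.mean(0).round(4),rect(Q))
m=box&(z>.096)&(z<.13);print("knob",P[m].mean(0),m.sum(),P[m].max(0),P[m].min(0))
Q=P[box&(z>.08)&(z<.096)];print(np.round(Q[:,:],3)[::6].tolist())
E
```

```text
(array([ 123, 3656, 3184,  391,  140,  137,   27,    0,    5,   16,  198,
       1410,  287,  175,   34,   39,  106,  126,  146,  210,   23,    3,
          1,    1,    6,   32,   26,    3,    0,    0]), array([-0.01 , -0.005,  0.   ,  0.005,  0.01 ,  0.015,  0.02 ,  0.025,
        0.03 ,  0.035,  0.04 ,  0.045,  0.05 ,  0.055,  0.06 ,  0.065,
        0.07 ,  0.075,  0.08 ,  0.085,  0.09 ,  0.095,  0.1  ,  0.105,
        0.11 ,  0.115,  0.12 ,  0.125,  0.13 ,  0.135,  0.14 ]))
0.035 0.1 2773 [ 0.494  -0.2249  0.0564] ((496.208251953125, -231.08499145507812), (99.94279479980469, 186.65403747558594), 15.656980514526367)
0.04 0.052 1800 [ 0.4915 -0.2211  0.0476] ((489.1598205566406, -220.29315185546875), (92.21595001220703, 162.0512237548828), 15.646257400512695)
0.053 0.064 214 [ 0.5367 -0.206   0.0577] ((536.7013549804688, -205.77114868164062), (8.280359268188477, 159.2505340576172), 15.607098579406738)
0.08 0.096 150 [ 0.4932 -0.2036  0.0857] ((492.36260986328125, -204.9547576904297), (17.675796508789062, 59.74234390258789), 28.575462341308594)
knob [ 0.47466416 -0.32684715  0.118128
[... 906 characters left out ...]
91, 0.089], [0.482, -0.181, 0.087], [0.482, -0.196, 0.081], [0.48, -0.186, 0.083], [0.478, -0.239, 0.083], [0.477, -0.186, 0.083], [0.476, -0.239, 0.087], [0.474, -0.227, 0.083], [0.473, -0.241, 0.089], [0.471, -0.224, 0.083], [0.471, -0.241, 0.086], [0.469, -0.222, 0.085], [0.468, -0.236, 0.087], [0.467, -0.219, 0.084], [0.466, -0.234, 0.091], [0.464, -0.214, 0.084], [0.464, -0.229, 0.091], [0.462, -0.212, 0.084], [0.462, -0.226, 0.086], [0.46, -0.205, 0.081], [0.459, -0.219, 0.091], [0.458, -0.2, 0.081], [0.457, -0.214, 0.087], [0.455, -0.197, 0.083], [0.455, -0.212, 0.087], [0.453, -0.2, 0.086], [0.452, -0.214, 0.087], [0.45, -0.204, 0.092], [0.448, -0.202, 0.088], [0.443, -0.199, 0.088]]
```

```bash
cat >> h.py <<'E'
from scipy.spatial.transform import Rotation as R
YAW=0.273; O=np.array([.4924,-.2182])
EX=np.array([np.cos(YAW),np.sin(YAW)]);EY=np.array([-EX[1],EX[0]])
def ch(p): d=np.asarray(p)[...,:2]-O; return np.stack([d@EX,d@EY],-1)
def plan(x,y,z):
    "shift in tool axes from the measured pose to chuck (x,y) m, height z, and yaw error"
    s=r.get_state();T=R.from_rotvec(s["tcp_rot"]);M=T.as_matrix()
    w=np.r_[O+EX*x+EY*y,z]
    C=np.c_[[0,0,-1],np.r_[EY,0],np.r_[EX,0]]
    if np.linalg.det(C)<0: C[:,1]*=-1
    e=(T.inv()*R.from_matrix(C)).as_rotvec(degrees=True)
    print("t",round(s["time"],2),"tool y,z in chuck",(M[:2,1:].T@np.c_[EX,EY]).round(3).tolist(),"turn needed deg",e.round(2),
      "\nTCP chuck mm",(ch(s["ee_pos"])*1e3).round(1),"z",round(s["ee_pos"][2]*1e3,1),"shift tool axes now",(M.T@(w-s["ee_pos"])).round(4),"shift after turn",(C.T@(w-s["ee_pos"])).round(4),"F",s["ft_force"].round(1),"grip",s["grip_width"].round(3))
E
python3 - <<'E'
from h import *
c=dict(np.load("top0.npz"));P=cloud(c).reshape(-1,3);q=ch(P)*1e3
m=(P[:,2]>.078)&(P[:,2]<.097)&(abs(q[:,0])<60)&(abs(q[:,1]-10)<55)
b=cv2.minAreaRect(q[m].astype(np.float32));print("v_block chuck mm",m.sum(),b)
m=(P[:,2]>.103)&(P[:,2]<.13)&(q[:,1]<-85)&(q[:,1]>-120)&(abs(q[:,0])<80);print("knob",q[m].mean(0),q[m].min(0),q[m].max(0),P[m,2].max())
m=(P[:,2]>.12)&(P[:,2]<.5)&(P[:,0]>.4)&(P[:,0]<.9)&(q[:,1]>-110)&(q[:,1]<150)
if m.sum(): print("tall near",m.sum(),q[m].min(0),P[m,2].max())
plan(-.068,.010,.205)
E
```

```text
v_block chuck mm 340 ((-12.143211364746094, 9.397302627563477), (49.76161575317383, 59.72308349609375), 12.33217716217041)
knob [-47.04625046 -99.85733589] [ -57.22431896 -111.0973674 ] [-36.54831217 -90.04806858] 0.12742030312350505
tall near 1720 [ -55.66400381 -108.03376693] 0.14367896191395246Traceback (most recent call last):
  File "<stdin>", line 8, in <module>
  File "h.py", line 21, in plan
    "\nTCP chuck mm",(ch(s["ee_pos"])*1e3).round(1),"z",round(s["ee_pos"][2]*1e3,1),"shift tool axes now",(M.T@(w-s["ee_pos"])).round(4),"shift after turn",(C.T@(w-s["ee_pos"])).round(4),"F",s["ft_force"].round(1),"grip",s["grip_width"].round(3))
                                                                                                                                                                                                                             ^^^^^^^^^^^^^^^^^^^^^
AttributeError: 'float' object has no attribute 'round'
```

```bash
sed -i 's/s\["grip_width"\].round(3)/round(float(s["grip_width"]),3)/' h.py; python3 - <<'E'
from h import *
plan(-.068,.010,.205)
E
```

```text
t 1.2 tool y,z in chuck [[0.14, -0.99], [-0.99, -0.14]] turn needed deg [-1.7193e+02  1.0000e-02 -0.0000e+00] 
TCP chuck mm [-334.6 -226.5] z 205.5 shift tool axes now [ 0.0005 -0.1967 -0.2972] shift after turn [0.0005 0.2365 0.2666] F [0.3 0.  1.2] grip 1.001
```

>>> servo_tool(commands="8.07 0 0 0 0 0 32; 0 0 0 0 -0.034 -0.038 32; 0 0 0 0 -0.034 -0.038 32; 0 0 0 0 -0.034 -0.038 32; 0 0 0 0 -0.034 -0.038 32; 0 0 0 0 -0.034 -0.038 32; 0 0 0 0 -0.034 -0.038 32; 0 0 0 0 0 0 32")

```text
time: 2.2
ee_pos: [0.397, -0.2658, 0.2057]
tcp_rot: [2.074, 0.29, -2.072]
ft_force: [-0.2, 0.2, -1.1]
grip_width: 0.321
```

```bash
sed -i 's/C\[:,1\]\*=-1/C[:,1:]*=-1/; s/C=np.c_\[\[0,0,-1\],np.r_\[EY,0\],np.r_\[EX,0\]\]/C=np.c_[[0,0,-1],np.r_[-EY,0],np.r_[-EX,0]]/' h.py; python3 - <<'E'
from h import *
plan(-.068,.010,.055)
c=imaging.capture("wrist");cv2.imwrite("pics/w1.png",c["frame"][:,:,::-1]);np.savez("w1.npz",**c)
E
```

```text
t 2.2 tool y,z in chuck [[0.005, -1.0], [-1.0, -0.005]] turn needed deg [ 0.29 -0.05  0.02] 
TCP chuck mm [-104.7  -20.1] z 205.7 shift tool axes now [ 0.1508 -0.0299 -0.0367] shift after turn [ 0.1507 -0.0301 -0.0367] F [-0.2  0.2 -1.1] grip 0.321
```

View pics/w1.png

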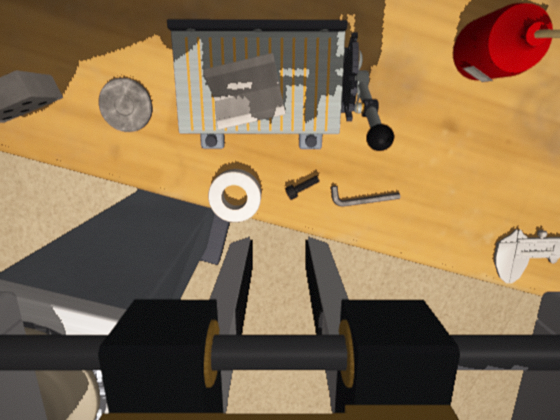

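The wrist view confirms it: fence along the top at row 25, V-block at (245,90) turned anticlockwise, knob at (380,137), ring, screw and key clear in front. I move to the near side of the block and go down.

>>> servo_tool(commands="0.29 0 0 0 -0.030 -0.037 32; 0 0 0 0.03 0 0 32; 0 0 0 0.04 0 0 32; 0 0 0 0.04 0 0 32; 0 0 0 0.03 0 0 32; 0 0 0 0.011 0 0 32; 0 0 0 0 0 0 32")

```text
time: 3.12
ee_pos: [0.423, -0.2306, 0.0543]
tcp_rot: [2.078, 0.279, -2.08]
ft_force: [0.3, -0.9, -0.3]
grip_width: 0.325
```

```bash
python3 - <<'E'
from h import *
plan(-.055,.010,.055)
E
```

```text
t 3.12 tool y,z in chuck [[-0.006, -1.0], [-1.0, 0.006]] turn needed deg [-0.36  0.03  0.02] 
TCP chuck mm [-70.2   6.8] z 54.3 shift tool axes now [-0.0007 -0.0033 -0.0151] shift after turn [-0.0007 -0.0032 -0.0152] F [ 0.3 -0.9 -0.3] grip 0.325
```

>>> servo_tool(commands="-0.3 0 0 0 -0.003 -0.008 32; 0 0 0 0 0 -0.005 32; 0 0 0 0 0 -0.005 32; 0 0 0 0 0 -0.004 32; 0 0 0 0 0 -0.004 32; 0 0 0 0 0 -0.004 32; 0 0 0 0 0 -0.004 32; 0 0 0 0 0 0 32")

```text
time: 4.12
ee_pos: [0.4558, -0.2177, 0.0543]
tcp_rot: [2.076, 0.285, -2.075]
ft_force: [-1.8, 0.0, -0.6]
grip_width: 0.321
```

```bash
cat >> h.py <<'E'
def block(cam="top",show=None):
    c=imaging.capture(cam);P=cloud(c).reshape(-1,3);q=ch(P)*1e3
    if show: cv2.imwrite(f"pics/{show}.png",c["frame"][:,:,::-1])
    m=(P[:,2]>.080)&(P[:,2]<.097)&(q[:,0]>-60)&(q[:,0]<60)&(abs(q[:,1]-10)<50)
    print("block",m.sum(),cv2.minAreaRect(q[m].astype(np.float32)))
E
python3 - <<'E'
from h import *
plan(-.016,.010,.055)
block("top")
block("wrist","w2")
E
```

```text
t 4.12 tool y,z in chuck [[0.0, -1.0], [-1.0, -0.0]] turn needed deg [ 0.02 -0.03 -0.02] 
TCP chuck mm [-35.1  10.3] z 54.3 shift tool axes now [-0.0007  0.0003 -0.0191] shift after turn [-0.0007  0.0003 -0.0191] F [-1.8  0.  -0.6] grip 0.321
block 0 ((0.0, 0.0), (0.0, 0.0), 0.0)
block 8958 ((-9.54825210571289, 6.67097282409668), (68.16138458251953, 62.4172477722168), 0.0896831825375557)
```

>>> servo_tool(commands="0 0 0 0 0 -0.004 32; 0 0 0 0 0 -0.004 32; 0 0 0 0 0 -0.004 32; 0 0 0 0 0 -0.003 32; 0 0 0 0 0 -0.001 32; 0 0 0 0 0 0 32")

```text
time: 4.97
ee_pos: [0.471, -0.2134, 0.0545]
tcp_rot: [2.076, 0.285, -2.075]
ft_force: [-2.7, -1.0, -1.1]
grip_width: 0.325
```

>>> servo_tool(commands="0 0 0 0 0 -0.001 32; 0 0 0 0 0 -0.001 32")

```text
time: 5.22
ee_pos: [0.4724, -0.2129, 0.0545]
tcp_rot: [2.075, 0.285, -2.076]
ft_force: [-3.5, -0.4, -0.6]
grip_width: 0.322
```

```bash
python3 - <<'E'
from h import *
plan(-.016,.010,.055)
block("wrist","w3")
E
```

```text
t 5.22 tool y,z in chuck [[0.0, -1.0], [-1.0, -0.0]] turn needed deg [ 0.01  0.02 -0.  ] 
TCP chuck mm [-17.8  10.5] z 54.5 shift tool axes now [-0.0005  0.0005 -0.0018] shift after turn [-0.0005  0.0005 -0.0018] F [-3.5 -0.4 -0.6] grip 0.322
block 8940 ((8.056095123291016, 6.95201301574707), (62.22140884399414, 67.6318359375), 89.93721008300781)
```

Not at the fence yet (only sliding force). I push on in 1 mm steps.

>>> servo_tool(commands="0 0 0 0 0 -0.001 32; 0 0 0 0 0 -0.001 32; 0 0 0 0 0 0 32")

```text
time: 5.65
ee_pos: [0.4733, -0.2126, 0.0545]
tcp_rot: [2.072, 0.286, -2.077]
ft_force: [-6.1, -1.6, 0.8]
grip_width: 0.321
```

>>> servo_tool(commands="0 0 0 0 0 -0.001 32; 0 0 0 0 0 0 32")

```text
time: 5.9
ee_pos: [0.4733, -0.2126, 0.0545]
tcp_rot: [2.07, 0.286, -2.079]
ft_force: [-9.7, -4.3, 2.6]
grip_width: 0.315
```

>>> servo_tool(commands="0 0 0 0 0 -0.0005 32; 0 0 0 0 0 0 32")

```text
time: 6.15
ee_pos: [0.4733, -0.2126, 0.0545]
tcp_rot: [2.069, 0.286, -2.08]
ft_force: [-9.4, -4.9, 3.5]
grip_width: 0.322
```

>>> servo_tool(commands="0 0 0 0 0 -0.001 32; 0 0 0 0 0 -0.001 32; 0 0 0 0 0 0 32")

```text
time: 6.52
ee_pos: [0.4733, -0.2126, 0.0546]
tcp_rot: [2.064, 0.287, -2.083]
ft_force: [-14.0, -5.7, 6.6]
grip_width: 0.317
```

```bash
python3 - <<'E'
from h import *
plan(-.016,.010,.055)
c=imaging.capture("wrist");cv2.imwrite("pics/w4.png",cv2.resize(c["frame"][0:220,100:420,::-1],(800,550),interpolation=cv2.INTER_CUBIC))
E
```

```text
t 6.53 tool y,z in chuck [[0.003, -1.0], [-1.0, -0.003]] turn needed deg [0.16 0.53 0.01] 
TCP chuck mm [-16.9  10.6] z 54.6 shift tool axes now [-0.0004  0.0006 -0.0009] shift after turn [-0.0004  0.0006 -0.0009] F [-14.   -5.7   6.6] grip 0.317
```

View pics/w4.png

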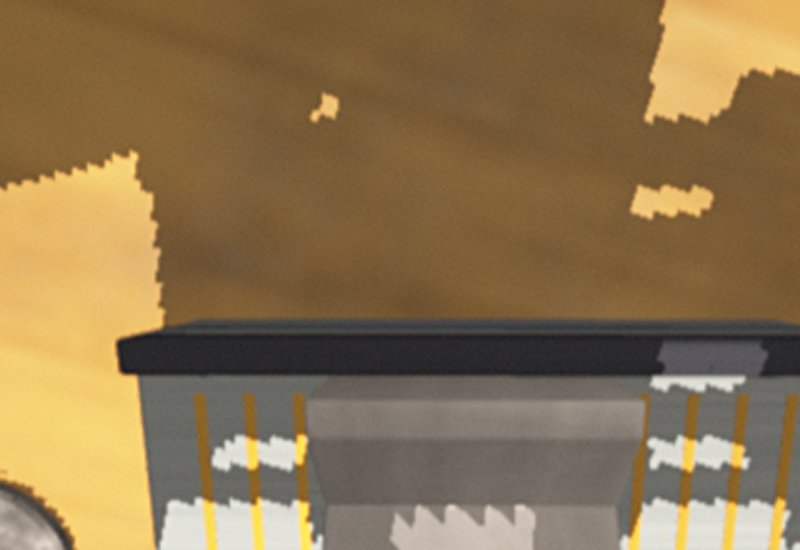

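```bash
python3 - <<'E'
from h import *
c=imaging.capture("wrist");P=cloud(c).reshape(-1,3);q=ch(P)*1e3;z=P[:,2]*1e3
print("cam",ch(c["pose"][:3,3])*1e3,c["pose"][2,3])
for n,lo,hi in(("rim",83,95),("fence",55,62)):
  for y0 in range(-60,70,8):
    m=(z>lo)&(z<hi)&(abs(q[:,1]-y0)<3)&(q[:,0]<60)&(q[:,0]>(-10 if n=="rim" else 34))
    if m.sum()>3: print(n,y0,m.sum(),np.percentile(q[m,0],[1,99]).round(1),np.median(z[m]).round(1))
E
```

```text
cam [66.51807671 10.98259487] 0.2329909924460448
rim -20 666 [-7.  42.6] 87.4
rim -12 738 [-7.6 42.6] 87.6
rim -4 722 [-9.1 42.5] 87.4
rim 4 649 [-7.1 42.6] 87.3
rim 12 658 [-7.2 42.6] 87.3
rim 20 668 [-7.2 42.6] 87.3
rim 28 761 [-9.2 42.6] 87.5
rim 36 403 [-7.8 42.5] 87.5
fence -60 180 [42.2 50.2] 57.9
fence -52 167 [42.9 50.2] 57.9
fence -44 174 [42.8 50.3] 57.9
fence -36 178 [42.8 50.4] 57.8
fence -28 174 [42.9 50.4] 57.8
fence -20 192 [42.2 50.4] 57.8
fence -12 200 [42.3 50.4] 57.7
fence -4 186 [42.3 50.4] 57.8
fence 4 208 [42.3 50.4] 57.7
fence 12 205 [42.4 50.4] 57.9
fence 20 186 [42.3 50.3] 57.8
fence 28 202 [42.3 50.4] 57.8
fence 36 185 [42.4 50.4] 57.6
fence 44 179 [42.7 50.3] 57.8
fence 52 190 [42.7 50.4] 57.8
fence 60 194 [42.1 50.3] 57.7
fence 68 184 [42.7 50.4] 57.7
```

The far edge of the V-block reads x = 42.55 mm along its whole length, and the fence's inner face about 42.4. So it is flush and square. I back off, rise, shut the fingers and go to the near side of the knob.

>>> servo_tool(commands="0 0 0 0 0 0.006 32; 0 0 0 0 0 0.012 32; 0 0 0 0 0 0.03 32; 0 0 0 0 0 0.025 32; 0 0 0 -0.05 0 0 32; 0 0 0 0 0.05 0 0; 0 0 0 0 0.05 0 0; 0 0 0 0 0.011 0 0")

```text
time: 7.62
ee_pos: [0.4393, -0.3413, 0.105]
tcp_rot: [2.079, 0.28, -2.072]
ft_force: [0.0, 0.4, -0.0]
grip_width: 0.037
```

>>> servo_tool(commands="0 0 0 0 0 0 0; 0 0 0 0 0 0 0; 0 0 0 0 0 0 0")

```text
time: 8.0
ee_pos: [0.4372, -0.3365, 0.1045]
tcp_rot: [2.075, 0.287, -2.075]
ft_force: [0.1, 0.5, 0.2]
grip_width: 0.006
```

```bash
python3 - <<'E'
from h import *
plan(-.075,-.101,.104)
block("top","t5")
c=imaging.capture("wrist");cv2.imwrite("pics/w5.png",c["frame"][:,:,::-1]);P=cloud(c).reshape(-1,3);q=ch(P)*1e3
m=(P[:,2]>.103)&(P[:,2]<.13)&(q[:,1]<-85)&(q[:,1]>-120)&(abs(q[:,0]+45)<20);print("knob",q[m].mean(0),q[m].min(0),q[m].max(0),P[m,2].max())
E
```

```text
t 8.0 tool y,z in chuck [[0.001, -1.0], [-1.0, -0.001]] turn needed deg [0.06 0.   0.04] 
TCP chuck mm [-85.  -99.1] z 104.5 shift tool axes now [ 0.0005  0.0019 -0.01  ] shift after turn [ 0.0005  0.0019 -0.01  ] F [0.1 0.5 0.2] grip 0.006
block 287 ((17.41559600830078, 5.777103424072266), (58.97402572631836, 50.43099594116211), 89.59700775146484)
knob [ -44.89473888 -100.92988447] [ -56.88075744 -111.65194112] [-35.6770768  -90.40112698] 0.12418964989195272
```

View pics/w5.png

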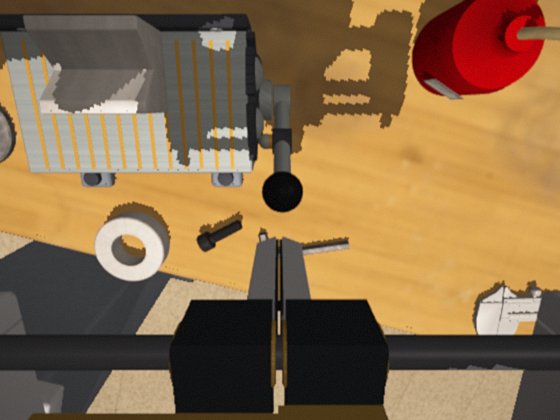

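The wrist view has the shut fingertips at (280,240) in line with the knob at (283,190), and the V-block still against the fence; the top camera puts it at x = 17.4 mm. I now push the lever.

>>> servo_tool(commands="0 0 0 0 0.002 -0.008 0; 0 0 0 0 0 -0.006 0; 0 0 0 0 0 -0.006 0; 0 0 0 0 0 -0.006 0; 0 0 0 0 0 -0.006 0; 0 0 0 0 0 -0.006 0; 0 0 0 0 0 -0.006 0; 0 0 0 0 0 -0.006 0")

```text
time: 9.1
ee_pos: [0.4873, -0.3262, 0.1044]
tcp_rot: [2.077, 0.285, -2.074]
ft_force: [-0.4, -0.0, -0.1]
grip_width: 0.002
```

>>> servo_tool(commands="0 0 0 0 0 -0.006 0; 0 0 0 0 0 -0.006 0; 0 0 0 0 0 -0.006 0; 0 0 0 0 0 -0.006 0; 0 0 0 0 0 -0.006 0")

```text
time: 9.72
ee_pos: [0.5139, -0.3186, 0.1046]
tcp_rot: [2.072, 0.285, -2.078]
ft_force: [-4.0, -1.4, 1.9]
grip_width: 0.004
```

```bash
python3 - <<'E'
from h import *
plan(.032,-.101,.104)
E
```

```text
t 9.72 tool y,z in chuck [[0.001, -1.0], [-1.0, -0.001]] turn needed deg [0.03 0.18 0.  ] 
TCP chuck mm [  -6.4 -102.5] z 104.6 shift tool axes now [ 0.0005 -0.0015 -0.0384] shift after turn [ 0.0006 -0.0015 -0.0384] F [-4.  -1.4  1.9] grip 0.004
```

>>> servo_tool(commands="0 0 0 0 -0.001 -0.006 0; 0 0 0 0 0 -0.006 0; 0 0 0 0 0 -0.006 0; 0 0 0 0 0 -0.006 0; 0 0 0 0 0 -0.005 0; 0 0 0 0 0 -0.004 0; 0 0 0 0 0 0 0")

```text
time: 10.6
ee_pos: [0.547, -0.3083, 0.1045]
tcp_rot: [2.075, 0.285, -2.075]
ft_force: [-0.2, 0.2, 0.2]
grip_width: 0.008
```

>>> servo_tool(commands="0 0 0 0 0 -0.002 0; 0 0 0 0 0 -0.002 0; 0 0 0 0 0 0 0")

```text
time: 10.98
ee_pos: [0.5491, -0.3076, 0.1044]
tcp_rot: [2.072, 0.285, -2.078]
ft_force: [-4.7, -1.6, 1.5]
grip_width: 0.004
```

```bash
python3 - <<'E'
from h import *
plan(.032,-.101,.104)
E
```

```text
t 10.97 tool y,z in chuck [[0.0, -1.0], [-1.0, -0.0]] turn needed deg [0.02 0.16 0.02] 
TCP chuck mm [  30.5 -101.4] z 104.4 shift tool axes now [ 0.0004 -0.0004 -0.0015] shift after turn [ 0.0004 -0.0004 -0.0015] F [-4.7 -1.6  1.5] grip 0.004
```

>>> servo_tool(commands="0 0 0 0 0 -0.002 0; 0 0 0 0 0 -0.001 0; 0 0 0 0 0 0 0")

```text
time: 11.35
ee_pos: [0.5493, -0.3075, 0.1043]
tcp_rot: [2.067, 0.286, -2.083]
ft_force: [-9.9, -3.3, 3.6]
grip_width: 0.001
```

>>> servo_tool(commands="0 0 0 0 0 0.006 0; 0 0 0 0 0 0.02 0; 0 0 0 0 0 0.04 0; 0 0 0 -0.03 0 0.05 0; 0 0 0 -0.05 0 0.03 0; 0 0 0 -0.03 0 0.03 0; 0 0 0 0 0 0 0; 0 0 0 0 0 0 0")

```text
time: 12.35
ee_pos: [0.3839, -0.3535, 0.2138]
tcp_rot: [2.077, 0.286, -2.075]
ft_force: [-0.3, 0.1, 0.4]
grip_width: 0.005
```

```bash
python3 - <<'E'
from h import *
plan(.032,-.101,.104)
block("top")
for n in("top","wrist"):
    c=imaging.capture(n);P=cloud(c).reshape(-1,3);q=ch(P)*1e3
    cv2.imwrite(f"pics/{n}6.png",c["frame"][:,:,::-1])
    m=(P[:,2]>.104)&(P[:,2]<.13)&(q[:,1]<-86)&(q[:,1]>-116)&(abs(q[:,0])<70);print(n,"knob",m.sum(),q[m].mean(0),q[m].min(0),q[m].max(0),P[m,2].max())
    for lo,hi in((83,95),(55,62)):
        for y0 in(-18,30):
            k=(P[:,2]*1e3>lo)&(P[:,2]*1e3<hi)&(abs(q[:,1]-y0)<4)&(abs(q[:,0]-30)<30)
            if k.sum(): print(lo,y0,np.percentile(q[k,0],[1,99]).round(1))
    for l in("gauge_block","hex_key","ring_gauge","cap_screw","base_disc"):
        print(l,[np.round(d["at"],3).tolist() for d in imaging.tip_of(n,l)][:2])
E
```

```text
t 12.35 tool y,z in chuck [[-0.0, -1.0], [-1.0, 0.0]] turn needed deg [-0.03 -0.04  0.04] 
TCP chuck mm [-141. -101.] z 213.8 shift tool axes now [ 0.1099  0.     -0.1729] shift after turn [ 0.1098  0.     -0.173 ] F [-0.3  0.1  0.4] grip 0.005
block 292 ((17.363689422607422, 5.632684707641602), (59.21623229980469, 50.31424331665039), 89.65776062011719)
top knob 67 [  48.99504381 -100.53113598] [  38.77639138 -111.36753588] [ 59.62757086 -90.62789723] 0.12399018182419907
83 -18 [ 0.5 41.5]
83 30 [ 0.6 41.4]
55 -18 [44.8 49.6]
55 30 [46.6 49.9]
gauge_block [[0.406, 0.019, -0.004]]
hex_key [[0.411, -0.367, -0.0]]
ring_gauge [[0.493, -0.221, 0.0], [0.509, -0.212, 0.05]]
cap_screw [[0.396, -0.297, 0.005]]
base_disc [[0.426, -0.08, -0.002]]<stdin>:7: RuntimeWarning: Mean of empty slice.
  ret = um.true_divide(
Traceback (most recent call last):
ValueError: zero-size array to reduction operation minimum which has no identity
```

View pics/wrist6.png

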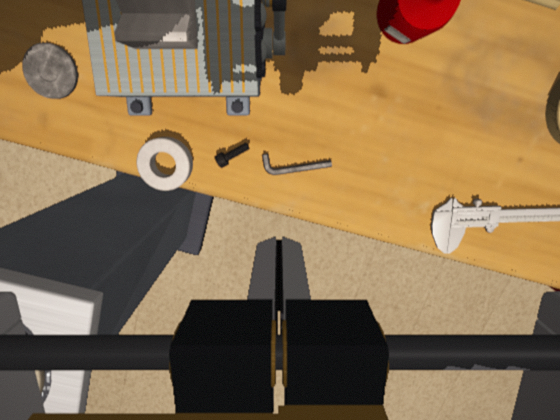

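The top camera has the knob at x = 49.0 mm (49.6 expected at the far stop) and the V-block at x = 17.4 mm and square. The wrist view shows the ring at (165,163), screw and key still in place, and the fingers clear of everything. I hand in.

```bash
python3 -c "
from workcell import r
print(r.sign_off())"
```

```text
the job is handed in; nothing more can be done
None
```

The V-block is flush along the fence and the lever is at its far stop. I handed the job in at about 12.5 s on the robot's clock, with the arm clear of everything.

- **V-block:** I squared it up and pushed it to the fence with two spread fingertips, ending at about 15 N. Up close, its far edge read 42.5–42.6 mm along its whole length, against about 42.4 mm for the fence's inner face. After the lever was thrown, the top camera gave its origin at x = 17.4 mm (17 expected) and 0.3° off square, the same as before within noise.
- **Lever:** With the fingers shut, I pushed the knob past the first click to the far stop, where it held still under about 10 N. After I let go, the knob stayed at x = 49.0 mm (49.6 expected).
- **Other things on the bench:** The gauge block, disc, hex key and cap screw were found where they started, within 5 mm, about the detector's own error. In the last check the detector mistook the chuck for the ring gauge. The wrist picture shows the ring in front of the chuck, but I did not measure its position again.
- **Check that failed:** The wrist-camera part of the last check stopped with an error because the knob was out of that view. The final lever and V-block figures are therefore from the top camera alone.

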